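# Clip the brush rest into the niche and lay the nail brush on its slope

### The arm

A 6-joint arm with a two-finger parallel gripper is mounted at the origin on the work surface. World frame = base frame: x ahead of the robot, y to its left, z up, the work surface at z = 0. Lengths are in m, angles in rad, forces in N, time in s.
With the tool pointing down it reaches from about 0.325 to 0.775 m from the base axis. Payload 5.5 kg.
Tool frame: the origin (TCP) lies between the finger pads; the fingertips stand 11 mm ahead of it and the grasp point (between the pads) lies 8 mm behind it (tips_ahead is the distance from the TCP to the fingertips, in m); z points along the fingers, y is the line along which they close (so a half turn about z gives the same grasp; the last joint's range is limited). The gripper opens to 88 mm and grips with 3 to 60 N. Pads are 20 mm wide; open, the fingers measure 115 mm over their backs; the gripper's body (75 mm by 178 mm) begins 61 mm behind the grasp point.
Start: joints at [1.262, 0.091, 1.231, -0, 1.82, -0.057], TCP at [0.149, 0.581, 0.234] pointing down, gripper open.
Joint ranges: [-2.87, 2.87], [-0.86, 2.18], [0.17, 2.46], [-1.51, 4.65], [0.06, 2.69], [-2.65, 2.65]. Speed limits (rad/s): [2.57, 2.57, 3.01, 3.14, 3.14, 3.14].

### API

Orientations are given as a rotation vector (axis times angle).
In Python, from rig import read_state, read_camera, camera_params, finish_job, tips_ahead gives the robot as it stands.
- The arm moves only by the tool drive_tool, never from a script. Its argument "deltas" is a list of rows, each a list of 7 numbers: the shift along the tool's x, y, z in units of 60 mm (1.0 is 60 mm), then the turn, a rotation vector about the tool's x, y, z in rad, then the closure, from 0 (fully open) to 1 (shut). A call has 1 to 20 rows; each row is the pose to reach, as a shift and turn from the pose commanded when the call began, along the tool's axes at that moment; what a row does not reach only later rows make up. A row lasts 1/8 s, in which the tool goes at most 62.5 mm and 10.7 degrees, less where a joint would pass 70% of its speed; a pose out of reach is approached as far as the arm can. A call with a gripper value outside its range is refused whole. The fingers move at their own pace and stop on an object; "squeeze" is the grip in N (left out, the last holds). Time passes only in rows, so rows that repeat a pose let the fingers close. It gives the time, the measured TCP pose, the force, the opening and the grip force at its end, in the units of the state.
- read_state(): the state, without advancing time (a new reading comes with each control period).
- read_camera(name): name is "scene" or "top" or "wrist"; returns (picture, depth): 480x640x3 uint8, red, green, blue; 480x640 float32, m along the optical axis (not along the pixel's ray), 0 where there is no reading.
- camera_params(name): a dict with "camera_matrix" (3x3 intrinsics, pixels), "eye" and "orientation" of the camera in the world; the wrist camera has in their place "tool_from_camera" (4x4, takes a point from camera to tool coordinates, whose origin is the TCP and whose axes are the flange's). Camera axes: x right, y up, looking along -z (the intrinsics and any distortion apply to the point x, -y, -z); pixel columns grow to the right and rows downward; lengths in m; the calibration is good to about 2 mm. A picture is of the moment at which its call begins: read the wrist's pose just before it. camera_params takes no time and is no camera call.
- finish_job(): hands the job in; it is judged then, once.
The state is a dict: "clock": time; "joint_positions": joint angles; "joint_vel": joint speeds; "effort": joint torques, N m; "position": TCP position; "tcp_rot": TCP orientation; "force": force on the tool from outside, world axes, zero at the start; "moment": the same for the moment, N m; "width": finger opening in m; "gripper_force": force on a finger pad.
Only numpy, scipy, OpenCV 4.12 (cv2) and the standard library are available. Lean on these libraries where they do the work, as an engineer would, in place of code of your own. Each camera call takes 0.05 s, during which the arm holds its last target. There are 200 camera calls.

### The job

Push the steel brush rest straight down onto its bracket in the tile niche, low toed end of its rails towards the back, until both hooks have clicked over its foot and it is fully home. Then lay the wooden nail brush, bristles down, across both sloping rails, centred and flat on them with its long side along the toes; hold it until it lies flat on the slope, do not drop it, and then let go. Do not disturb the other things standing around.

Things in the scene. Friction and masses are not known exactly. Their poses are not given: they have to be found in the camera images.
- rest: Loose steel brush rest, 0.16 to 0.22 kg, on the counter. Foot plate 56 (own x) x 100 (y) x 8 mm high; origin at the centre of its underside, z up, highest point 63 mm. Four thin struts at x = +-19, y = +-36 mm carry two sloped rails (rails) over it, low toed end at +x. It starts with its toes roughly away from the robot (yaw within 0.5 rad).
- grip_block (a point): Middle of the rest's black grip block, 20.5 mm straight above the rest's origin. The block stands on the foot plate between the rails, 30 (rest x) x 24 (rest y) mm, from 8 to 33 mm above the origin. Grip it from above across its 30 mm (jaws along the rest's x); the rails leave 64 mm clear between them.
- rails: The rest's two sloped rails, each 8 mm wide, 56 mm long (own x -30 to +26), centred at y = +-36 mm, slope 30 degrees. Origin midway between them on their upper surface, 46 mm straight above the rest's origin; x points down the slope, y is the rest's y, z is square to the slope (30 degrees off vertical, leaning to the toes). At each low end a toe rises 12 mm above the surface, inner face at x = +21 mm.
- toes (a point): Point midway between the rails' two toes, on their inner faces, 6 mm above the rail surface.
- bracket: Grey bracket, 66 (x) x 126 (y) mm, fixed on the niche floor. Origin at the centre of its underside, z up, -x to the niche's open front (robot side). The rest goes straight down on it, x and y along the bracket's, toes to +x, until its foot is on the seat. Pushing past the two hooks takes 6 to 18 N in all; then they hold the foot down.
- seat (a point): Centre of the bracket's flat seat, 20 mm above the bracket's origin; the rest's origin is here when it is home. Low flared lips at front and back rise 6 mm above the seat and leave the foot about 3 mm play each way in x.
- hook_left (a joint): Steel snap hook at the bracket's +y end, 20 mm wide in x, top 24 mm above the seat. Barb reaches in to y = 47.5 mm, flat underside 9 mm above the seat; the lead-in slope above it widens to y = 53.5 mm at the top. Value: its outward give, m: 0 relaxed (also when clicked over the foot), about 0.0025 while the foot's edge passes, at most 0.006.
- hook_right (a joint): The same, mirrored, for the hook at the bracket's -y end.
- nail_brush: Wooden nail brush, 0.06 to 0.13 kg, bristles down on the counter. Origin at the centre of the bristles' underside, z up, long axis y. Wood 42 (x) x 95 (y) mm, 12 to 30 mm above the origin; bristle block 36 x 87 mm, 0 to 12 mm, stiff as a solid. Grip the wood across its 42 mm. Laid on the rest, its y is along the rails' y and its origin near the rails' origin; either way round.
- brush_back (a point): Centre of the top of the brush's wooden back, 30 mm above its origin.
- niche: Low open tile niche, fixed: floor 130 (x) x 500 (y) mm, 30 mm high, origin at the centre of the underside; walls 12 mm thick and 60 mm high (from the counter) at the back (+x) and both ends, open to the front (-x) and above. Holds the bracket, the dispenser and the brush cup.
- dispenser: Empty glass soap dispenser with steel pump lever, diameter 66, height 160 mm, origin under its centre; stands in the niche beside the bracket. Leave it alone.
- brush_cup: White cup with a bottle brush standing in it (one piece), diameter 68, height 161 mm, origin under its centre; stands in the niche on the other side. Leave it alone.
- toothpick_box: Clear toothpick box, 38 x 38 x 67 mm, on the counter in front of the niche, origin under its centre. Leave it alone.
- tumbler: Glass tumbler, diameter 70, height 95 mm, on the counter at the left, origin under its centre. Leave it alone.
- soap_dish: Dish with a bar of soap, diameter 110, height 36 mm, on the counter at the right, origin under its centre. Leave it alone.
- cream_jar: White jar with lid, diameter 60, height 50 mm, on the counter at the near right, origin under its centre. Leave it alone.
- pumice: Rounded pumice stone, about 36 mm thick, lying on the counter at the near left, origin under its centre. Leave it alone.
Not all that is in view belongs to the job. What is shaped like the nail_brush but green or turquoise is not meant.

How it is judged:
On the way, in this order (a step that is already met when the one before it is completed fails the run):
1. the rest is home on the bracket, toes to the back, both hooks clicked over its foot (z of rest in the frame of bracket between 0.017 and 0.0225 m and horizontal distance between rest and bracket below 0.006 m and angle between the z axis of rest and the z axis of bracket, either way round below 0.03 rad and angle between the y axis of rest and the y axis of bracket, either way round below 0.15 rad and x of toes in the frame of bracket above 0.01 m and value of joint each of hook_left, hook_right below 0.001 m), for 0.2 s.
2. the brush lies flat on both sloping rails while the fingers still hold it (x of nail_brush in the frame of rails between -0.012 and 0.01 m and y of nail_brush in the frame of rails between -0.015 and 0.015 m and z of nail_brush in the frame of rails between -0.003 and 0.003 m and angle between the z axis of nail_brush and the z axis of rails, either way round below 0.12 rad and angle between the y axis of nail_brush and the y axis of rails, either way round below 0.17 rad and z of brush_back in the frame of rails above 0.02 m and contact force between the fingers and nail_brush above 0.5 N and contact force between nail_brush and rest above 0.05 N), for 0.1 s.
At the end, for the whole second after the job is handed in: Rest home on the bracket, toes to the back (6 mm, 0.15 rad; tilt under 0.03 rad), both hooks relaxed (under 1 mm). Brush bristles down on both rails: -12 to +10 mm along the slope, 15 mm sideways, 3 mm off the rails at most, slope within 0.12 rad, turn within 0.17 rad. All released and still (all of step 1 and x of nail_brush in the frame of rails between -0.012 and 0.01 m and y of nail_brush in the frame of rails between -0.015 and 0.015 m and z of nail_brush in the frame of rails between -0.003 and 0.003 m and angle between the z axis of nail_brush and the z axis of rails, either way round below 0.12 rad and angle between the y axis of nail_brush and the y axis of rails, either way round below 0.17 rad and z of brush_back in the frame of rails above 0.02 m and linear speed of each of nail_brush, rest below 0.02 m/s and angular speed of nail_brush below 0.15 rad/s); the robot touches nothing.
It fails at once if a bystander (dispenser, brush cup, toothpick box, tumbler, soap dish, jar, pumice) is moved more than 25 mm or tipped (distance of any of dispenser, brush_cup, toothpick_box, tumbler, soap_dish, cream_jar, pumice from where it was at the start of the episode above 0.025 m or angle between any of dispenser, brush_cup, toothpick_box, tumbler, soap_dish, cream_jar's own z axis and vertical above 0.5 rad).
It also fails if it takes over 66 s, if anything falls off the work surface, if the arm or the gripper's body presses on something with over 40 N, if the wrist force passes 120 N, or if a joint passes its speed limit or range.

## Working session

There is one attempt and no reset: what is moved stays moved. The work goes in short steps, Python scripts to look and compute and a tool call to move; the robot and the scene stay as the last step left them, time stands still between calls to the robot, and variables do not carry over. Pictures are saved under pics/ and viewed, at most 10 in all, crops included, and the job is handed in when it is done.

Besides the shell and the picture viewer there is one more tool, called after "Call:" in YAML: its name, and indented under it one key for each argument. drive_tool: Moves the arm, as the interface text tells. Its arguments: {"type":"object","properties":{"deltas":{"type":"array","items":{"type":"array","items":{"type":"number"}}},"squeeze":{"type":"number"}},"required":["deltas"]}

```bash
ls; mkdir -p pics; cat > h.py <<'E'
import numpy as np, cv2
from scipy.spatial.transform import Rotation as R
from rig import *
def cam(name):
    s=read_state(); img,d=read_camera(name); p=camera_params(name); K=np.array(p["camera_matrix"])
    if name=="wrist":
        T=np.eye(4); T[:3,:3]=R.from_rotvec(s["tcp_rot"]).as_matrix(); T[:3,3]=s["position"]
        M=T@np.array(p["tool_from_camera"])
    else:
        M=np.eye(4); o=np.array(p["orientation"]); M[:3,:3]=o if o.shape==(3,3) else R.from_rotvec(o).as_matrix(); M[:3,3]=p["eye"]
    v,u=np.mgrid[:480,:640]
    P=np.stack([(u-K[0,2])/K[0,0]*d,-(v-K[1,2])/K[1,1]*d,-d],-1)@M[:3,:3].T+M[:3,3]
    P[d==0]=np.nan
    return img,d,P,K,M
def save(n,img): cv2.imwrite("pics/"+n+".png",cv2.cvtColor(img,cv2.COLOR_RGB2BGR))
E
python3 - <<'E'
from h import *
for n in("top","scene"):
    img,d,P,K,M=cam(n); save(n,img); np.save(n+"P.npy",P); np.save(n+"I.npy",img); print({k:np.array(v).round(3).tolist() for k,v in camera_params(n).items()})
print({k:np.round(v,4) for k,v in read_state().items()},camera_params("wrist"),tips_ahead)
E
```

```text
pics
{'camera_matrix': [[463.353, 0.0, 308.906], [0.0, 463.353, 234.454], [0.0, 0.0, 1.0]], 'eye': [0.222, 0.002, 1.066], 'orientation': [0.163, -0.171, -1.547]}
{'camera_matrix': [[523.496, 0.0, 315.999], [0.0, 523.496, 232.726], [0.0, 0.0, 1.0]], 'eye': [1.361, -0.483, 1.006], 'orientation': [0.769, 0.442, 1.022]}
{'clock': np.float64(0.1), 'joint_positions': array([ 1.2623,  0.0918,  1.2317, -0.    ,  1.8198, -0.0567]), 'joint_vel': array([ 0.0021, -0.0015, -0.0035,  0.0002,  0.0002, -0.0017]), 'effort': array([ 1.50000e-03, -4.47859e+01, -4.07570e+01,  6.99000e-02,
        2.85000e-02, -2.00000e-04]), 'position': array([0.1494, 0.5809, 0.2326]), 'tcp_rot': array([-3.9450e-01, -3.1164e+00,  2.7000e-03]), 'force': array([ 0.4709,  1.4144, -0.0311]), 'moment': array([ 0.0696,  0.0065, -0.0066]), 'gripper_force': np.float64(0.0), 'width': np.float64(0.0878)} {'camera_matrix': array([[395.95042574,   0.        , 319.96451388],
       [  0.        , 395.95042574, 236.39162371],
       [  0.        ,   0.        ,   1.        ]]), 'tool_from_camera': array([[ 5.35664751e-04,  9.65782669e-01,  2.59352173e-01,
         7.09206565e-02],
       [ 9.99999828e-01, -4.54926240e-04, -3.71328215e-04,
        -1.06571679e-03],
       [-2.40636246e-04,  2.59352327e-01, -9.65782746e-01,
        -1.52044971e-01],
       [ 0.00000000e+00,  0.00000000e+00,  0.00000000e+00,
         1.00000000e+00]])} 0.011
```

View pics/top.png

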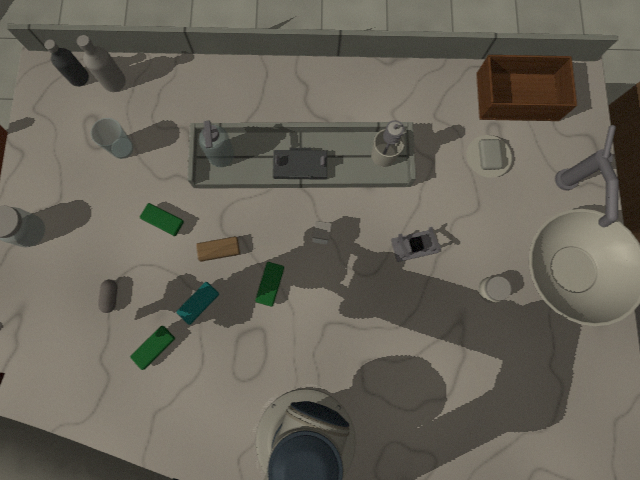

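View pics/scene.png

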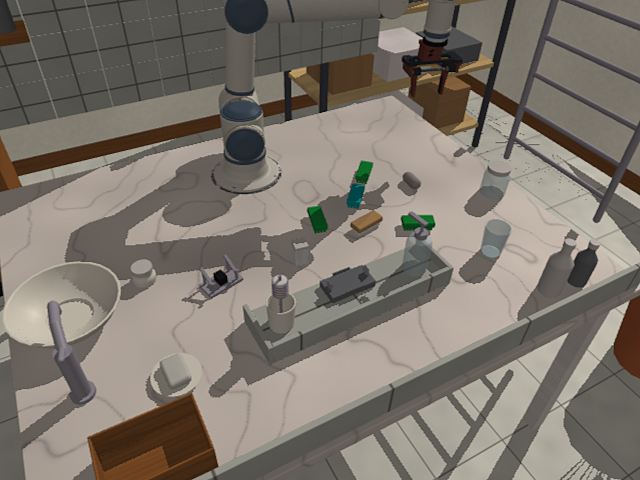

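The top view shows the wooden brush at (219,248). The green ones at (161,219), (270,283) and (152,347) and the turquoise one at (198,302) are decoys by colour. The rest is at (417,243) with its black grip block, the bracket at (300,163), and the toothpick box at (319,235). Next I'll take an enlarged crop for confirmation and do first measurements.

```bash
python3 - <<'E'
from h import *
I=np.load("topI.npy");P=np.load("topP.npy")
a=cv2.resize(I[205:285,180:290],None,fx=5,fy=5,interpolation=cv2.INTER_CUBIC)
b=cv2.resize(I[205:285,375:465],None,fx=5,fy=5,interpolation=cv2.INTER_CUBIC)
c=cv2.resize(I[125:195,180:300],None,fx=1,fy=1)
save("crop",cv2.resize(np.hstack([a,b]),(800,320)))
def pts(u0,u1,v0,v1,z0,z1):
    Q=P[v0:v1,u0:u1].reshape(-1,3); return Q[(Q[:,2]>z0)&(Q[:,2]<z1)]
def rect(n,Q):
    r=cv2.minAreaRect((Q[:,:2]*1000).astype(np.float32)); print(n,len(Q),np.round(r[0],1),np.round(r[1],1),round(r[2],1),"z",np.percentile(Q[:,2],[5,50,95]).round(4))
rect("brush",pts(185,250,228,268,.022,.04))
rect("rest all",pts(385,465,220,268,.012,.08))
for z in(.02,.03,.04,.05): 
    Q=pts(385,465,220,268,z,z+.01); print(z,len(Q),Q.mean(0).round(4) if len(Q) else "")
rect("bracket",pts(265,335,140,185,.044,.056))
rect("hooks",pts(265,335,140,185,.06,.09))
rect("seat",pts(265,335,140,185,.046,.053))
rect("niche wall",pts(180,425,118,195,.055,.066))
rect("floor",pts(180,425,118,195,.027,.034))
rect("counter",pts(430,480,270,300,-.02,.02))
rect("tooth",pts(303,333,215,250,.05,.09))
E
```

```text
brush 750 [411.1 207.6] [43.1 94.8] 11.1 z [0.0242 0.0277 0.0308]
rest all 428 [ 429.6 -248.2] [56.3 80.9] 14.0 z [0.0165 0.0347 0.0568]
0.02 64 [ 0.4256 -0.2496  0.0269]
0.03 171 [ 0.4341 -0.2469  0.0338]
0.04 92 [ 0.4336 -0.2463  0.0442]
0.05 65 [ 0.4121 -0.2561  0.055 ]
bracket 1421 [612.5  23.9] [ 70.6 125.2] 0.5 z [0.0453 0.0481 0.052 ]
hooks 69 [611.7  23.9] [ 20.1 110.1] 0.1 z [0.062  0.0677 0.0735]
seat 1206 [612.8  23.8] [ 70.1 125.1] 0.2 z [0.0463 0.0484 0.0515]
niche wall 1617 [639.4  20.1] [143.  524.2] 1.4 z [0.0555 0.0581 0.0623]
floor 5762 [633.6  21.7] [133.8 520.2] 1.4 z [0.0272 0.0289 0.0321]
counter 1496 [ 340.7 -340.6] [ 67.7 118.1] 1.0 z [-0.0047 -0.0014  0.002 ]
tooth 298 [449.6 -28.9] [37.9 38.6] 81.6 z [0.0612 0.0648 0.0683]
```

View pics/crop.png

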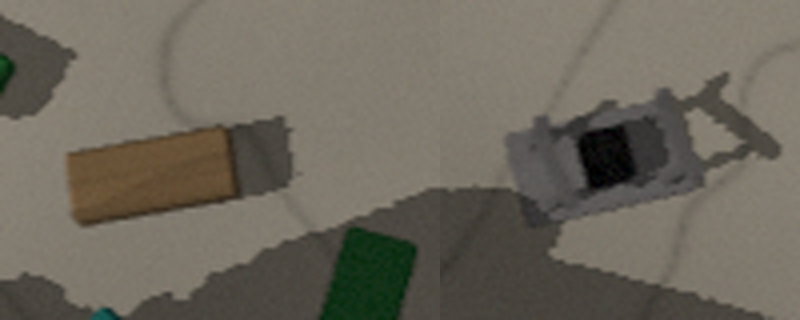

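The crop confirms it: plain brown wood on the left, and the steel rest with its black block on the right, toes upward in the image (away from the robot). Now I'll go over the brush for a wrist view.

```bash
cat >> h.py <<'E'
def delta(pos,yaw,tilt=0):
    "target TCP, jaw yaw, tilt leaning tool body to +x of yaw frame; in drive_tool units"
    s=read_state(); R0=R.from_rotvec(s["tcp_rot"])
    B=R.from_matrix(np.array([[0,1,0],[1,0,0],[0,0,-1.]]).T)
    T=R.from_euler("z",yaw)*R.from_euler("y",tilt)*B
    print("d",(R0.inv().apply(np.array(pos)-s["position"])/.06).round(3).tolist(),(R0.inv()*T).as_rotvec().round(3).tolist(),"from",np.round(s["position"],4),"t",s["clock"],"F",np.round(s["force"],1),"w",round(float(s["width"]),4))
E
python3 -c "
from h import *
delta([.411,.208,.2],.194); delta([.43,-.248,.2],.244)"
```

```text
d [-5.77, -4.931, 0.552] [-0.002, 0.001, 1.125] from [0.1494 0.5809 0.2326] t 0.1 F [ 0.5  1.4 -0. ] w 0.0878
d [-7.971, -12.212, 0.564] [-0.002, 0.001, 1.075] from [0.1494 0.5809 0.2326] t 0.1 F [ 0.5  1.4 -0. ] w 0.0878
```

Call:
drive_tool:
  deltas:
    - [-5.77, -4.93, 0.55, 0, 0, 1.125, 0]
    - [-5.77, -4.93, 0.55, 0, 0, 1.125, 0]
    - [-5.77, -4.93, 0.55, 0, 0, 1.125, 0]
    - [-5.77, -4.93, 0.55, 0, 0, 1.125, 0]
    - [-5.77, -4.93, 0.55, 0, 0, 1.125, 0]
    - [-5.77, -4.93, 0.55, 0, 0, 1.125, 0]
    - [-5.77, -4.93, 0.55, 0, 0, 1.125, 0]
    - [-5.77, -4.93, 0.55, 0, 0, 1.125, 0]
    - [-5.77, -4.93, 0.55, 0, 0, 1.125, 0]
    - [-5.77, -4.93, 0.55, 0, 0, 1.125, 0]
    - [-5.77, -4.93, 0.55, 0, 0, 1.125, 0]
    - [-5.77, -4.93, 0.55, 0, 0, 1.125, 0]

```text
clock: 1.6
position: [0.4107, 0.2092, 0.2007]
tcp_rot: [1.994, 2.428, 0.0]
force: [0.2, 0.5, 0.3]
width: 0.0877
gripper_force: 0.0
```

```bash
python3 - <<'E'
from h import *
img,d,P,K,M=cam("wrist"); np.save("wbP.npy",P)
hsv=cv2.cvtColor(img,cv2.COLOR_RGB2HSV)
m=(P[...,2]>.022)&(P[...,2]<.036)&(np.hypot(P[...,0]-.411,P[...,1]-.2076)<.07)
n,l,st,c=cv2.connectedComponentsWithStats(m.astype(np.uint8)); k=1+st[1:,4].argmax(); m=l==k
Q=P[m]; r=cv2.minAreaRect((Q[:,:2]*1000).astype(np.float32)); print(r,np.percentile(Q[:,2],[5,50,95]),"hue",np.median(hsv[m],0))
delta([.43,-.248,.2],.244)
E
```

```text
((410.6456604003906, 207.81031799316406), (42.06789779663086, 93.76010131835938), 11.450983047485352) [0.02889075 0.03084101 0.03212177] hue [ 18. 114. 142.]
d [-7.535, -1.164, 0.011] [0.0, -0.0, -0.049] from [0.4107 0.2091 0.2007] t 1.65 F [0.2 0.4 0.1] w 0.0875
```

Call:
drive_tool:
  deltas:
    - [-7.53, -1.16, 0.01, 0, 0, -0.05, 0]
    - [-7.53, -1.16, 0.01, 0, 0, -0.05, 0]
    - [-7.53, -1.16, 0.01, 0, 0, -0.05, 0]
    - [-7.53, -1.16, 0.01, 0, 0, -0.05, 0]
    - [-7.53, -1.16, 0.01, 0, 0, -0.05, 0]
    - [-7.53, -1.16, 0.01, 0, 0, -0.05, 0]
    - [-7.53, -1.16, 0.01, 0, 0, -0.05, 0]
    - [-7.53, -1.16, 0.01, 0, 0, -0.05, 0]
    - [-7.53, -1.16, 0.01, 0, 0, -0.05, 0]
    - [-7.53, -1.16, 0.01, 0, 0, -0.05, 0]

```text
clock: 2.9
position: [0.4302, -0.2469, 0.2002]
tcp_rot: [-1.932, -2.477, -0.001]
force: [-0.3, -0.2, -0.4]
width: 0.0879
gripper_force: 0.0
```

```bash
python3 - <<'E'
from h import *
img,d,P,K,M=cam("wrist"); save("wr",img); np.save("wrP.npy",P); np.save("wrI.npy",img)
Z=P[...,2]; near=np.hypot(P[...,0]-.43,P[...,1]+.248)<.07
def rect(n,m):
    a,l,st,c=cv2.connectedComponentsWithStats(m.astype(np.uint8)); k=1+st[1:,4].argmax(); Q=P[l==k]
    r=cv2.minAreaRect((Q[:,:2]*1000).astype(np.float32)); print(n,len(Q),np.round(r[0],1),np.round(r[1],1),round(r[2],1),"z",np.percentile(Q[:,2],[5,50,95]).round(4))
rect("all",near&(Z>.004))
rect("foot",near&(Z>.004)&(Z<.012))
dark=img.max(-1)<50
rect("block",near&dark&(Z>.029)&(Z<.037))
rect("above20",near&(Z>.036))
E
```

```text
all 82156 [ 427.2 -237.5] [123.4  47.4] 14.0 z [0.2246 0.2881 0.3062]
foot 3471 [ 432.2 -257.7] [56.1 75.7] 13.9 z [0.0078 0.0091 0.0104]
block 990 [ 430.1 -248.1] [28.3 23.4] 14.2 z [0.0327 0.034  0.0352]
above20 82156 [ 427.2 -237.5] [123.4  47.4] 14.0 z [0.2246 0.2881 0.3062]
```

View pics/wr.png

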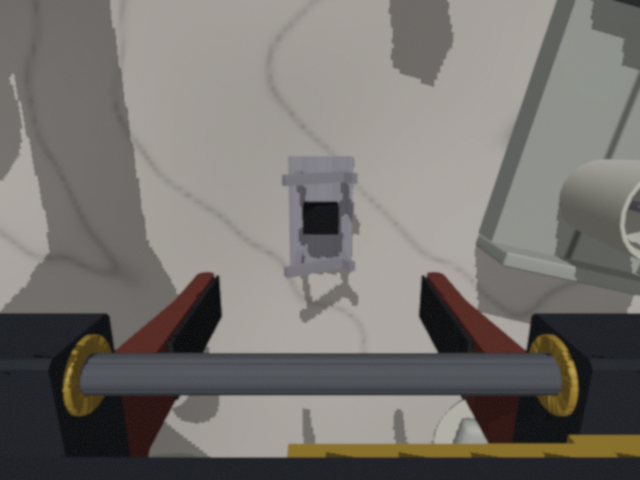

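The wrist view shows the rest squarely in line, with the black block at (320,217) and the rails at rows 178 and 268. Its high end is on the near side. Descending now.

```bash
python3 -c "
from h import *
delta([.4301,-.2481,.06],.244);delta([.4301,-.2481,.022],.244)"
```

```text
d [-0.022, -0.01, 2.339] [0.001, -0.0, 0.002] from [ 0.4303 -0.2467  0.2003] t 2.95 F [ 0.8  0.2 -0. ] w 0.088
d [-0.022, -0.01, 2.972] [0.001, -0.0, 0.002] from [ 0.4303 -0.2467  0.2003] t 2.95 F [ 0.8  0.2 -0. ] w 0.088
```

Call:
drive_tool:
  deltas:
    - [-0.022, -0.01, 1, 0, 0, 0, 0.2]
    - [-0.022, -0.01, 2, 0, 0, 0, 0.2]
    - [-0.022, -0.01, 2.4, 0, 0, 0, 0.2]
    - [-0.022, -0.01, 2.7, 0, 0, 0, 0.2]
    - [-0.022, -0.01, 2.9, 0, 0, 0, 0.2]
    - [-0.022, -0.01, 2.95, 0, 0, 0, 0.2]
    - [-0.022, -0.01, 2.95, 0, 0, 0, 0.2]
    - [-0.022, -0.01, 2.95, 0, 0, 0, 0.2]

```text
clock: 3.95
position: [0.4302, -0.2502, 0.0241]
tcp_rot: [1.934, 2.474, 0.0]
force: [0.1, 0.1, -0.3]
width: 0.0699
gripper_force: 0.0
```

```bash
python3 -c "
from h import *
delta([.4301,-.2481,.022],.244)"
```

```text
d [0.035, 0.008, 0.035] [0.001, 0.001, -0.0] from [ 0.4302 -0.2502  0.0241] t 3.95 F [ 0.1  0.1 -0.3] w 0.0699
```

Call:
drive_tool:
  deltas:
    - [0.035, 0.008, 0.035, 0, 0, 0, 0.2]
    - [0.035, 0.008, 0.035, 0, 0, 0, 0.2]
    - [0.035, 0.008, 0.035, 0, 0, 0, 0.8]
    - [0.035, 0.008, 0.035, 0, 0, 0, 0.8]
    - [0.035, 0.008, 0.035, 0, 0, 0, 0.8]
    - [0.035, 0.008, 0.035, 0, 0, 0, 0.8]
    - [0.035, 0.008, 0.035, 0, 0, 0, 0.8]
    - [0.035, 0.008, 0.035, 0, 0, 0, 0.8]
  squeeze: 50

```text
clock: 4.95
position: [0.4297, -0.2477, 0.021]
tcp_rot: [1.934, 2.475, 0.0]
force: [0.6, 0.6, -1.3]
width: 0.03
gripper_force: 50.0
```

```bash
python3 -c "
from h import *
delta([.4301,-.2481,.2],.244); delta([.5,-.1,.2],.0)"
```

```text
d [-0.009, 0.006, -2.984] [0.0, 0.0, 0.0] from [ 0.4297 -0.2477  0.021 ] t 4.95 F [ 0.6  0.6 -1.3] w 0.03
d [2.105, 1.733, -2.984] [0.0, 0.0, 0.244] from [ 0.4297 -0.2477  0.021 ] t 4.95 F [ 0.6  0.6 -1.3] w 0.03
```

Call:
drive_tool:
  deltas:
    - [0, 0, -0.5, 0, 0, 0, 0.8]
    - [0, 0, -1.5, 0, 0, 0, 0.8]
    - [0, 0, -2.5, 0, 0, 0, 0.8]
    - [0, 0, -3.5, 0, 0, 0, 0.8]
    - [0, 0, -4, 0, 0, 0, 0.8]
    - [0, 0, -4, 0, 0, 0, 0.8]
    - [0, 0, -4, 0, 0, 0, 0.8]

```text
clock: 5.82
position: [0.4292, -0.2474, 0.2586]
tcp_rot: [-1.933, -2.473, 0.0]
force: [1.2, 0.8, -2.4]
width: 0.0295
gripper_force: 50.0
```

```bash
python3 -c "
from h import *
delta([.6,-.09,.26],.0); print(read_state()['gripper_force'])"
```

```text
d [1.858, 3.396, -0.026] [-0.002, -0.002, 0.244] from [ 0.4292 -0.2474  0.2586] t 5.825 F [ 1.2  0.8 -2.4] w 0.0295
49.999499917030334
```

Call:
drive_tool:
  deltas:
    - [1.86, 3.4, -0.03, 0, 0, 0.244, 0.8]
    - [1.86, 3.4, -0.03, 0, 0, 0.244, 0.8]
    - [1.86, 3.4, -0.03, 0, 0, 0.244, 0.8]
    - [1.86, 3.4, -0.03, 0, 0, 0.244, 0.8]
    - [1.86, 3.4, -0.03, 0, 0, 0.244, 0.8]
    - [1.86, 3.4, -0.03, 0, 0, 0.244, 0.8]
    - [1.86, 3.4, -0.03, 0, 0, 0.244, 0.8]
    - [1.86, 3.4, -0.03, 0, 0, 0.244, 0.8]

```text
clock: 6.82
position: [0.6, -0.0911, 0.263]
tcp_rot: [2.223, 2.219, 0.0]
force: [-0.6, 0.8, -1.8]
width: 0.0299
gripper_force: 50.0
```

```bash
python3 - <<'E'
from h import *
img,d,P,K,M=cam("wrist"); save("wk",img); np.save("wkP.npy",P); np.save("wkI.npy",img)
Z=P[...,2]; near=(abs(P[...,0]-.612)<.05)&(abs(P[...,1]-.024)<.08)
def rect(n,m):
    Q=P[m]; r=cv2.minAreaRect((Q[:,:2]*1000).astype(np.float32)); print(n,len(Q),np.round(r[0],1),np.round(r[1],1),round(r[2],1),"z",np.percentile(Q[:,2],[5,50,95]).round(4))
m=near&(Z>.042)&(Z<.08); k=cv2.morphologyEx(m.astype(np.uint8),cv2.MORPH_OPEN,np.ones((3,3)))>0
rect("bracket",k); 
for s in(1,-1): rect("hook%d"%s,near&(Z>.066)&(Z<.08)&((P[...,1]-.024)*s>0))
print(np.round(read_state()["position"],4))
E
```

```text
bracket 12153 [611.8  21.4] [122.   72.9] 89.9 z [0.0497 0.0511 0.0579]
hook1 211 [611.3  73.5] [19.8  5.1] 1.1 z [0.0664 0.07   0.0734]
hook-1 192 [612.1 -28.5] [ 6.4 19.7] 90.0 z [0.0667 0.0723 0.0751]
[ 0.6001 -0.0909  0.2632]
```

View pics/wk.png

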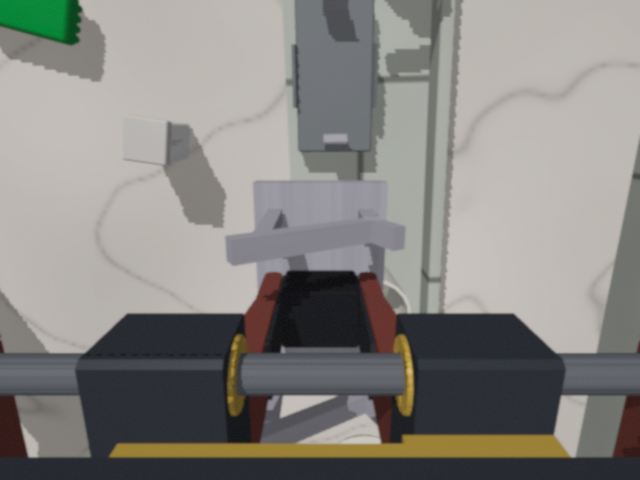

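The rest is held square, with its foot at columns 254–386 and its edge at row 181. The bracket runs off the top of the image, so I'll shift a little towards +y and measure both in one picture.

Call:
drive_tool:
  deltas:
    - [0.5, 0.2, 0, 0, 0, 0, 0.8]
    - [0.5, 0.2, 0, 0, 0, 0, 0.8]
    - [0.5, 0.2, 0, 0, 0, 0, 0.8]
    - [0.5, 0.2, 0, 0, 0, 0, 0.8]

```text
clock: 7.38
position: [0.6123, -0.0609, 0.2629]
tcp_rot: [2.222, 2.22, -0.0]
force: [-0.0, -0.2, -1.8]
width: 0.0298
gripper_force: 50.0
```

```bash
python3 - <<'E'
from h import *
img,d,P,K,M=cam("wrist"); np.save("wkP.npy",P)
p=read_state()["position"]; print(np.round(p,4))
Z=P[...,2]; near=(abs(P[...,0]-.612)<.05)&(abs(P[...,1]-.024)<.08)
def rect(n,m):
    m=cv2.morphologyEx(m.astype(np.uint8),cv2.MORPH_OPEN,np.ones((3,3)))>0
    Q=P[m]; r=cv2.minAreaRect((Q[:,:2]*1000).astype(np.float32)); v=np.where(m.any(1))[0]; print(n,len(Q),"rows",v[0],v[-1],np.round(r[0],1),np.round(r[1],1),round(r[2],1),"z",np.percentile(Q[:,2],[5,50,95]).round(4),"y",Q[:,1].min().round(4),Q[:,1].max().round(4))
rect("bracket",near&(Z>.042)&(Z<.054)) 
for s in(1,-1): rect("hook%d"%s,near&(Z>.068)&(Z<.08)&((P[...,1]-.024)*s>0))
f=(abs(P[...,0]-p[0])<.04)&(abs(P[...,1]-p[1])<.07)&(abs(Z-(p[2]-.021+.008))<.005); rect("foot",f)
E
```

```text
[ 0.6124 -0.0608  0.2629]
bracket 10154 rows 35 180 [611.7  25.3] [ 66.1 121.9] 0.4 z [0.0497 0.051  0.0524] y -0.0355 0.0863
hook1 215 rows 39 47 [611.3  75.7] [19.2  5.2] 0.1 z [0.0686 0.0728 0.0754] y 0.0731 0.0783
hook-1 151 rows 173 179 [612.1 -29.4] [19.1  4.8] 0.3 z [0.0688 0.0731 0.0756] y -0.0318 -0.027
foot 8379 rows 181 352 [611.5 -51.8] [79.8 56.3] 90.0 z [0.2498 0.2509 0.2521] y -0.0918 -0.0119
```

```bash
python3 -c "
from h import *
delta([.6122,.0244,.263],.003);delta([.6122,.0244,.11],.003)"
```

```text
d [1.421, -0.004, -0.002] [0.0, 0.0, -0.004] from [ 0.6124 -0.0608  0.2629] t 7.425 F [ 0.1  0.4 -0.6] w 0.0296
d [1.421, -0.005, 2.548] [0.0, 0.0, -0.004] from [ 0.6124 -0.0608  0.2629] t 7.425 F [ 0.1  0.4 -0.6] w 0.0296
```

Call:
drive_tool:
  deltas:
    - [0.7, 0, 0, 0, 0, 0, 0.8]
    - [1.42, 0, 0, 0, 0, 0, 0.8]
    - [1.42, 0, 0, 0, 0, 0, 0.8]
    - [1.42, 0, 0.8, 0, 0, 0, 0.8]
    - [1.42, 0, 1.6, 0, 0, 0, 0.8]
    - [1.42, 0, 2.2, 0, 0, 0, 0.8]
    - [1.42, 0, 2.5, 0, 0, 0, 0.8]
    - [1.42, 0, 2.55, 0, 0, 0, 0.8]
    - [1.42, 0, 2.55, 0, 0, 0, 0.8]
    - [1.42, 0, 2.55, 0, 0, 0, 0.8]

```text
clock: 8.68
position: [0.6135, 0.025, 0.1119]
tcp_rot: [2.22, 2.22, 0.004]
force: [0.6, 0.6, -1.6]
width: 0.0298
gripper_force: 50.0
```

```bash
python3 -c "
from h import *
delta([.6122,.0244,.078],.003);delta([.6122,.0244,.068],.003)"
```

```text
d [-0.011, -0.024, 0.565] [0.003, 0.0, -0.003] from [0.6135 0.025  0.1119] t 8.675 F [ 0.6  0.6 -1.6] w 0.0298
d [-0.011, -0.025, 0.732] [0.003, 0.0, -0.003] from [0.6135 0.025  0.1119] t 8.675 F [ 0.6  0.6 -1.6] w 0.0298
```

Call:
drive_tool:
  deltas:
    - [-0.01, -0.02, 0.15, 0, 0, 0, 0.8]
    - [-0.01, -0.02, 0.3, 0, 0, 0, 0.8]
    - [-0.01, -0.02, 0.4, 0, 0, 0, 0.8]
    - [-0.01, -0.02, 0.48, 0, 0, 0, 0.8]
    - [-0.01, -0.02, 0.54, 0, 0, 0, 0.8]
    - [-0.01, -0.02, 0.58, 0, 0, 0, 0.8]
    - [-0.01, -0.02, 0.58, 0, 0, 0, 0.8]
  squeeze: 60

```text
clock: 9.55
position: [0.6113, 0.0245, 0.0744]
tcp_rot: [-2.221, -2.221, 0.001]
force: [1.1, 0.2, -1.3]
width: 0.0294
gripper_force: 60.0
```

Call:
drive_tool:
  deltas:
    - [0, 0, 0.04, 0, 0, 0, 0.8]
    - [0, 0, 0.08, 0, 0, 0, 0.8]
    - [0, 0, 0.11, 0, 0, 0, 0.8]
    - [0, 0, 0.13, 0, 0, 0, 0.8]
    - [0, 0, 0.13, 0, 0, 0, 0.8]
    - [0, 0, 0.13, 0, 0, 0, 0.8]

```text
clock: 10.3
position: [0.6115, 0.0246, 0.0709]
tcp_rot: [2.22, 2.221, 0.002]
force: [-7.2, -0.4, 16.9]
width: 0.0296
gripper_force: 60.0
```

Call:
drive_tool:
  deltas:
    - [0, -0.02, 0.03, 0, 0, 0, 0.8]
    - [0, -0.03, 0.06, 0, 0, 0, 0.8]
    - [0, -0.03, 0.08, 0, 0, 0, 0.8]
    - [0, -0.03, 0.08, 0, 0, 0, 0.8]

```text
clock: 10.8
position: [0.6114, 0.0246, 0.071]
tcp_rot: [2.217, 2.218, 0.009]
force: [-9.7, 0.3, 32.2]
width: 0.0291
gripper_force: 60.1
```

```bash
python3 - <<'E'
from h import *
img,d,P,K,M=cam("wrist"); p=read_state()["position"]; print(np.round(p,4))
save("home",cv2.resize(img[120:360,160:480],None,fx=2,fy=2))
np.save("hP.npy",P)
s,d2,Q,_,_=cam("scene"); save("homes",cv2.resize(s[230:330,270:420],None,fx=5,fy=5,interpolation=cv2.INTER_CUBIC))
def rect(n,m):
    m=cv2.morphologyEx(m.astype(np.uint8),cv2.MORPH_OPEN,np.ones((3,3)))>0
    q=P[m]; r=cv2.minAreaRect((q[:,:2]*1000).astype(np.float32)); print(n,len(q),np.round(r[0],1),np.round(r[1],1),round(r[2],1),"z",np.percentile(q[:,2],[5,50,95]).round(4))
Z=P[...,2]; c=(abs(P[...,0]-.612)<.05)
rect("plate",c&(abs(P[...,0]-.612)<.027)&(P[...,1]>.04)&(P[...,1]<.068)&(Z>.045)&(Z<.07))
rect("bracket",c&(P[...,1]>.075)&(P[...,1]<.09)&(Z>.045)&(Z<.07))
E
```

```text
[0.6114 0.0246 0.071 ]
plate 4095 [611.9  54. ] [28.  53.9] 90.0 z [0.0581 0.0591 0.0606]
bracket 3969 [611.4  80.5] [66.1 11.4] 0.3 z [0.0494 0.051  0.0557]
```

View pics/homes.png

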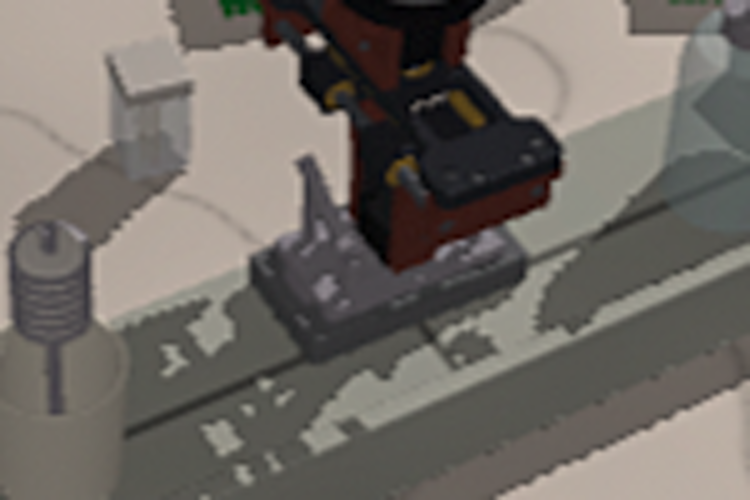

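In the scene crop the rest sits on the bracket with its toes to the back. Its plate is 8.1 mm above the seat and 32 N gave no more travel, so it is home. I'll unload, release and lift.

Call:
drive_tool:
  deltas:
    - [0, 0.02, -0.08, 0, 0, 0, 0.8]
    - [0, 0.02, -0.12, 0, 0, 0, 0.8]
    - [0, 0.02, -0.12, 0, 0, 0, 0.4]
    - [0, 0.02, -0.12, 0, 0, 0, 0.4]
    - [0, 0.02, -0.12, 0, 0, 0, 0.4]
    - [0, 0.02, -0.12, 0, 0, 0, 0.4]
    - [0, 0.02, -0.5, 0, 0, 0, 0.4]
    - [0, 0.02, -1.2, 0, 0, 0, 0.4]
    - [0, 0.02, -2, 0, 0, 0, 0.4]
    - [0, 0.02, -2.8, 0, 0, 0, 0.2]
    - [0, 0.02, -3.2, 0, 0, 0, 0]
    - [0, 0.02, -3.2, 0, 0, 0, 0]
    - [0, 0.02, -3.2, 0, 0, 0, 0]

```text
clock: 12.52
position: [0.6105, 0.0245, 0.2519]
tcp_rot: [-2.22, -2.22, 0.003]
force: [-0.5, -0.3, -1.0]
width: 0.0867
gripper_force: 0.0
```

```bash
python3 - <<'E'
from h import *
img,d,P,K,M=cam("wrist"); p=read_state()["position"]; print(np.round(p,4))
save("home2",img)
def rect(n,m):
    m=cv2.morphologyEx(m.astype(np.uint8),cv2.MORPH_OPEN,np.ones((3,3)))>0
    q=P[m]; r=cv2.minAreaRect((q[:,:2]*1000).astype(np.float32)); print(n,len(q),np.round(r[0],1),np.round(r[1],1),round(r[2],1),"z",np.percentile(q[:,2],[5,50,95]).round(4))
Z=P[...,2]; c=(abs(P[...,0]-.612)<.05)&(abs(P[...,1]-.024)<.08)
rect("block",c&(img.max(-1)<50)&(Z>.07)&(Z<.09))
rect("bracket",c&(Z>.045)&(Z<.054))
rect("plate",c&(Z>.056)&(Z<.062))
delta([.4106,.2078,.26],.2)
E
```

```text
[0.6103 0.0245 0.2516]
block 1011 [611.3  24.3] [28.2 22.8] 0.0 z [0.0764 0.084  0.0852]
bracket 2042 [611.8  22.9] [ 65.9 126.5] 0.6 z [0.0495 0.051  0.0525]
plate 4535 [611.9  24.8] [72.2 96.6] 0.3 z [0.0574 0.059  0.0603]
d [3.055, -3.329, -0.128] [-0.004, -0.0, -0.2] from [0.6103 0.0245 0.2516] t 12.575 F [-0.4  0.2  0.4] w 0.0875
```

View pics/home2.png

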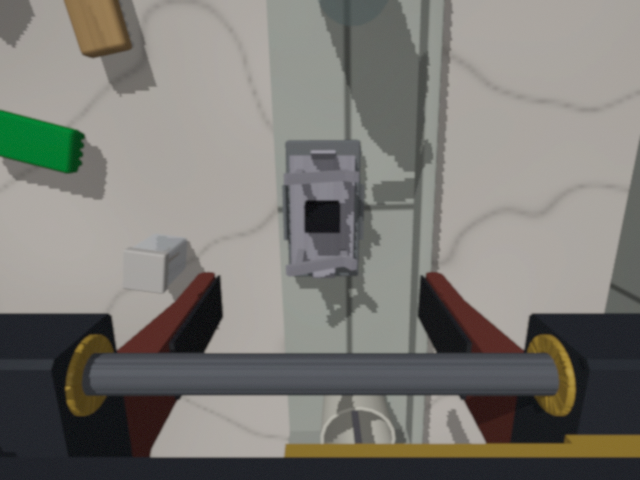

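After release the rest still sits on the bracket: block at (322,216), plate 8 mm above the seat, both hooks at the ends. Next, the brush.

Call:
drive_tool:
  deltas:
    - [3.05, -3.33, -0.1, 0, 0, -0.2, 0]
    - [3.05, -3.33, -0.1, 0, 0, -0.2, 0]
    - [3.05, -3.33, -0.1, 0, 0, -0.2, 0]
    - [3.05, -3.33, -0.1, 0, 0, -0.2, 0]
    - [3.05, -3.33, -0.1, 0, 0, -0.2, 0]
    - [3.05, -3.33, -0.1, 0, 0, -0.2, 0]
    - [3.05, -3.33, 0.8, 0, 0, -0.2, 0]
    - [3.05, -3.33, 1.8, 0, 0, -0.2, 0]
    - [3.05, -3.33, 2.5, 0, 0, -0.2, 0]
    - [3.05, -3.33, 2.5, 0, 0, -0.2, 0]
    - [3.05, -3.33, 2.5, 0, 0, -0.2, 0]

```text
clock: 13.95
position: [0.412, 0.2072, 0.1058]
tcp_rot: [1.989, 2.431, 0.002]
force: [-0.2, -0.5, 0.9]
width: 0.0874
gripper_force: 0.0
```

```bash
python3 -c "
from h import *
delta([.4106,.2078,.016],.2)"
```

```text
d [0.014, -0.022, 1.496] [0.001, -0.0, -0.001] from [0.412  0.2072 0.1058] t 13.95 F [-0.2 -0.5  0.9] w 0.0874
```

Call:
drive_tool:
  deltas:
    - [0.01, -0.02, 0.8, 0, 0, 0, 0]
    - [0.01, -0.02, 1.3, 0, 0, 0, 0.1]
    - [0.01, -0.02, 1.47, 0, 0, 0, 0.2]
    - [0.01, -0.02, 1.47, 0, 0, 0, 0.2]
    - [0.01, -0.02, 1.47, 0, 0, 0, 0.7]
    - [0.01, -0.02, 1.47, 0, 0, 0, 0.7]
    - [0.01, -0.02, 1.47, 0, 0, 0, 0.7]
    - [0.01, -0.02, 1.47, 0, 0, 0, 0.7]
    - [0.01, -0.02, 1.47, 0, 0, 0, 0.7]
  squeeze: 30

```text
clock: 15.08
position: [0.4102, 0.2081, 0.0169]
tcp_rot: [1.988, 2.432, 0.002]
force: [0.2, -0.1, 4.5]
width: 0.042
gripper_force: 30.0
```

```bash
python3 -c "
from h import *
delta([.4106,.2078,.26],.2)"
```

```text
d [-0.005, 0.012, -4.052] [0.001, -0.0, 0.0] from [0.4102 0.2081 0.0169] t 15.075 F [ 0.2 -0.1  4.5] w 0.042
```

Call:
drive_tool:
  deltas:
    - [0, 0, -0.4, 0, 0, 0, 0.7]
    - [0, 0, -1.2, 0, 0, 0, 0.7]
    - [0, 0, -2.2, 0, 0, 0, 0.7]
    - [0, 0, -3.2, 0, 0, 0, 0.7]
    - [0, 0, -4, 0, 0, 0, 0.7]
    - [0, 0, -4, 0, 0, 0, 0.7]
    - [0, 0, -4, 0, 0, 0, 0.7]

```text
clock: 15.95
position: [0.4094, 0.2078, 0.2546]
tcp_rot: [-1.988, -2.431, 0.003]
force: [-0.6, 0.5, -1.4]
width: 0.0418
gripper_force: 30.0
```

```bash
python3 -c "
from h import *
print(read_state()['joint_positions'])
img,d,P,K,M=cam('wrist'); Z=P[...,2]; p=read_state()['position']
m=(abs(P[...,0]-p[0])<.06)&(abs(P[...,1]-p[1])<.06)&(abs(Z-(p[2]+.013))<.006); 
m=cv2.morphologyEx(m.astype(np.uint8),cv2.MORPH_OPEN,np.ones((3,3)))>0
q=P[m]; print(len(q),q.min(0)-p,q.max(0)-p,np.percentile(Z[m]-p[2],[5,50,95]))
# tilt from plane fit
A=np.c_[q[:,:2]-p[:2],np.ones(len(q))]; print(np.linalg.lstsq(A,q[:,2]-p[2],rcond=None)[0])
r=cv2.minAreaRect((q[:,:2]*1000).astype(np.float32)); print(r)
u=np.array([.5,0,.866]); 
for h in(.08,.03,.017): delta(np.array([.6115,.024,.096])+u*h,.003,np.pi/6)
"
```

```text
[ 3.95481972e-01 -2.79862051e-01  1.54148058e+00 -1.28385577e-05
  1.88214228e+00  1.95466493e-01]
20538 [-0.03196159 -0.04997128  0.00701172] [0.02868221 0.04886406 0.01898051] [0.01234769 0.01475596 0.0158534 ]
[-0.00046568 -0.00700779  0.01463627]
((408.57525634765625, 207.1582794189453), (59.87605667114258, 94.60222625732422), 11.000462532043457)
d [-3.801, 3.355, 1.466] [0.518, 0.053, 0.192] from [0.4092 0.2076 0.2538] t 16.0 F [ 0.5  0.4 -2.1] w 0.0418
d [-3.718, 2.95, 2.19] [0.518, 0.053, 0.192] from [0.4092 0.2076 0.2538] t 16.0 F [ 0.5  0.4 -2.1] w 0.0418
d [-3.696, 2.844, 2.378] [0.518, 0.053, 0.192] from [0.4092 0.2076 0.2538] t 16.0 F [ 0.5  0.4 -2.1] w 0.0418
```

```bash
python3 -c "
from h import *
delta([.6178,.024,.25],.003,np.pi/6)"
```

```text
d [-3.69, 2.8, 0.056] [0.518, 0.053, 0.192] from [0.4092 0.2076 0.2538] t 16.0 F [ 0.5  0.4 -2.1] w 0.0418
```

Call:
drive_tool:
  deltas:
    - [-3.69, 2.8, 0.05, 0.518, 0.053, 0.192, 0.7]
    - [-3.69, 2.8, 0.05, 0.518, 0.053, 0.192, 0.7]
    - [-3.69, 2.8, 0.05, 0.518, 0.053, 0.192, 0.7]
    - [-3.69, 2.8, 0.05, 0.518, 0.053, 0.192, 0.7]
    - [-3.69, 2.8, 0.05, 0.518, 0.053, 0.192, 0.7]
    - [-3.69, 2.8, 0.05, 0.518, 0.053, 0.192, 0.7]
    - [-3.69, 2.8, 0.05, 0.518, 0.053, 0.192, 0.7]
    - [-3.69, 2.8, 0.05, 0.518, 0.053, 0.192, 0.7]
    - [-3.69, 2.8, 0.05, 0.518, 0.053, 0.192, 0.7]
    - [-3.69, 2.8, 0.05, 0.518, 0.053, 0.192, 0.7]

```text
clock: 17.25
position: [0.6179, 0.0249, 0.2541]
tcp_rot: [-1.925, -1.934, 0.511]
force: [0.3, -0.2, -1.1]
width: 0.0415
gripper_force: 30.0
```

```bash
python3 -c "
from h import *
delta([.6178,.024,.125],.003,np.pi/6); delta([.6178,.024,.1109],.003,np.pi/6)
print(read_state()['joint_positions'])"
```

```text
d [-0.019, 1.064, 1.87] [0.005, -0.001, 0.002] from [0.6179 0.0249 0.2541] t 17.25 F [ 0.3 -0.2 -1.1] w 0.0415
d [-0.019, 1.181, 2.074] [0.005, -0.001, 0.002] from [0.6179 0.0249 0.2541] t 17.25 F [ 0.3 -0.2 -1.1] w 0.0415
[-0.01145284  0.65317904  0.57771209 -0.00926119  2.42917493 -0.02131949]
```

Call:
drive_tool:
  deltas:
    - [-0.02, 0.3, 0.53, 0.005, 0, 0, 0.7]
    - [-0.02, 0.6, 1.06, 0.005, 0, 0, 0.7]
    - [-0.02, 0.85, 1.5, 0.005, 0, 0, 0.7]
    - [-0.02, 1.0, 1.76, 0.005, 0, 0, 0.7]
    - [-0.02, 1.06, 1.87, 0.005, 0, 0, 0.7]
    - [-0.02, 1.06, 1.87, 0.005, 0, 0, 0.7]
    - [-0.02, 1.06, 1.87, 0.005, 0, 0, 0.7]
    - [-0.02, 1.06, 1.87, 0.005, 0, 0, 0.7]

```text
clock: 18.25
position: [0.6182, 0.0233, 0.1253]
tcp_rot: [-1.924, -1.93, 0.515]
force: [0.1, 0.6, -0.7]
width: 0.0419
gripper_force: 30.0
```

```bash
python3 -c "
from h import *
delta([.6178,.024,.1109],.003,np.pi/6)
print(read_state()['joint_positions'])"
```

```text
d [0.012, 0.114, 0.211] [0.001, -0.002, 0.001] from [0.6182 0.0233 0.1253] t 18.25 F [ 0.1  0.6 -0.7] w 0.0419
[-0.01364729  0.63579191  0.83128136 -0.00833581  2.19736545 -0.02027687]
```

Call:
drive_tool:
  deltas:
    - [0.01, 0.03, 0.06, 0, 0, 0, 0.7]
    - [0.01, 0.06, 0.11, 0, 0, 0, 0.7]
    - [0.01, 0.08, 0.15, 0, 0, 0, 0.7]
    - [0.01, 0.1, 0.18, 0, 0, 0, 0.7]
    - [0.01, 0.114, 0.21, 0, 0, 0, 0.7]
    - [0.01, 0.114, 0.21, 0, 0, 0, 0.7]
    - [0.01, 0.114, 0.21, 0, 0, 0, 0.7]

```text
clock: 19.12
position: [0.6175, 0.0239, 0.112]
tcp_rot: [-1.923, -1.93, 0.515]
force: [0.3, -0.5, 7.1]
width: 0.0417
gripper_force: 30.0
```

Call:
drive_tool:
  deltas:
    - [0, 0, 0.02, 0, 0, 0, 0.7]
    - [0, 0, 0.02, 0, 0, 0, 0.7]
    - [0, 0, 0.02, 0, 0, 0, 0.7]
    - [0, 0, 0.02, 0, 0, 0, 0.7]
  squeeze: 12

```text
clock: 19.62
position: [0.6175, 0.0239, 0.112]
tcp_rot: [-1.925, -1.932, 0.513]
force: [3.0, 1.1, 9.5]
width: 0.0419
gripper_force: 12.0
```

```bash
python3 - <<'E'
from h import *
p=read_state()["position"]
img,d,P,K,M=cam("wrist")
s,_,_,_,_=cam("scene"); save("laid",np.hstack([cv2.resize(img,(400,300)),cv2.resize(s[225:325,270:403],(400,300),interpolation=cv2.INTER_CUBIC)]))
o=np.array([.6115,.0240,.096]); Rr=R.from_euler("y",np.pi/6); L=Rr.inv().apply((P-o).reshape(-1,3)).reshape(P.shape)
m=(abs(L[...,0])<.05)&(abs(L[...,1])<.07)&(abs(L[...,2]-.03)<.008)&(img[...,0].astype(int)>img[...,2]+25)
q=L[m]; A=np.c_[q[:,:2],np.ones(len(q))]; print(len(q),np.linalg.lstsq(A,q[:,2],rcond=None)[0].round(4)); r=cv2.minAreaRect((q[:,:2]*1000).astype(np.float32)); print(r, q.min(0).round(4),q.max(0).round(4))
E
```

```text
20326 [ 0.0005 -0.0073  0.0303]
((-3.8911056518554688, -0.7559127807617188), (61.30248260498047, 94.3412857055664), 0.3532920181751251) [-0.0346 -0.048   0.022 ] [0.0267 0.0465 0.038 ]
```

View pics/laid.png

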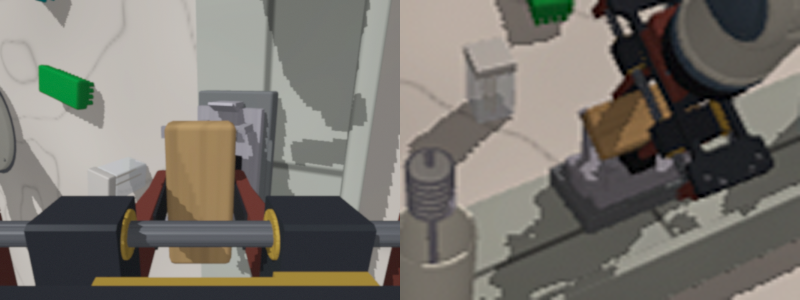

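The view shows the brush across both rails: its back is 30.3 mm above the rail plane, tilt under 0.01 rad, centre about (-3, -1) mm, and it is still held. Releasing gently.

Call:
drive_tool:
  deltas:
    - [0, 0, -0.02, 0, 0, 0, 0.7]
    - [0, 0, -0.02, 0, 0, 0, 0.7]
    - [0, 0, -0.02, 0, 0, 0, 0.48]
    - [0, 0, -0.02, 0, 0, 0, 0.4]
    - [0, 0, -0.02, 0, 0, 0, 0.35]
    - [0, 0, -0.02, 0, 0, 0, 0.35]
    - [0, 0, -0.02, 0, 0, 0, 0.35]
    - [0, 0, -0.02, 0, 0, 0, 0.35]
    - [0, 0, -0.3, 0, 0, 0, 0.35]
    - [0, 0, -0.7, 0, 0, 0, 0.35]
    - [0, 0, -1.1, 0, 0, 0, 0.35]
    - [0, 0, -1.5, 0, 0, 0, 0.35]
    - [0, 0, -1.5, 0, 0, 0, 0.35]
    - [0, 0, -1.5, 0, 0, 0, 0.35]
  squeeze: 5

```text
clock: 21.48
position: [0.6617, 0.0239, 0.1856]
tcp_rot: [-1.922, -1.928, 0.517]
force: [0.1, -0.1, 0.4]
width: 0.0569
gripper_force: 0.0
```

```bash
python3 - <<'E'
from h import *
img,d,P,K,M=cam("wrist"); save("end",img)
o=np.array([.6115,.0240,.096]); Rr=R.from_euler("y",np.pi/6); L=Rr.inv().apply((P-o).reshape(-1,3)).reshape(P.shape)
m=(abs(L[...,0])<.04)&(abs(L[...,1])<.07)&(abs(L[...,2]-.03)<.008)&(img[...,0].astype(int)>img[...,2]+25)
q=L[m]; A=np.c_[q[:,:2],np.ones(len(q))]; print(len(q),np.linalg.lstsq(A,q[:,2],rcond=None)[0].round(4)); r=cv2.minAreaRect((q[:,:2]*1000).astype(np.float32)); print(r)
print(read_state()["position"],read_state()["force"])
E
```

```text
10420 [-0.0029 -0.0057  0.0303]
((-3.2807369232177734, -0.47248077392578125), (41.53183364868164, 93.44073486328125), 0.30746856331825256)
[0.66145551 0.02395456 0.18541781] [-0.17854723  0.03006665 -0.40198218]
```

View pics/end.png

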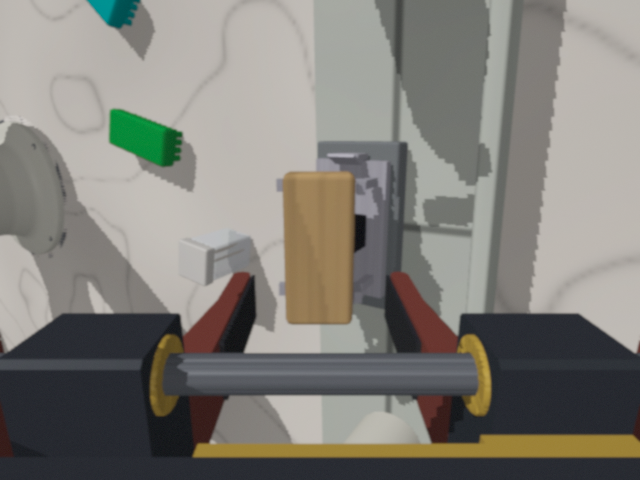

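The brush (columns 285–355, rows 172–323) lies flat and centred on both rails, released and still, with the fingers clear.

```bash
python3 -c "
from rig import *
print(finish_job())"
```

```text
the job is handed in; nothing more can be done
None
```

The job is handed in: by my camera checks the rest is home on the bracket, toes to the back, and the nail brush lies flat and centred across both rails, let go and still; the judge gave no verdict.

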